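# Third hand: press a righted bottle into its holder

### The job

A squeeze bottle has toppled over on the table. Stand it upright on the foot plate of the bottle holder, nozzle up, and press it squarely into the holder's sprung V-shaped pad until the pad has gone back about half of its travel, then keep it held there with that steady push so that a colleague can screw on the retaining hoop. Finish while still holding and pressing the bottle; never ram the pad to its end stop, and leave the other things on the table where they are.

Things in the scene. Friction and masses are not known exactly. Their poses are not given: they have to be found in the camera images.
- bottle: Off-white round squeeze bottle with nozzle, lying down; the only bottle out. 192 mm long, 0.12 kg. Straight body 52 mm diameter up to 120 mm from the base, cap 41 mm diameter at 142 to 159 mm, then thin nozzle. Origin: centre of the flat base; z axis runs to the nozzle (at the start level, turned to the left, up to 0.65 rad off +y). Centre of mass about 75 mm from the base.
- holder: Grey metal holder, fixed. x points from its open front (facing the robot's right) to its back plate, along the pad's travel; z up. Origin: on the table, under the bottle's axis when the pad is half way. Smooth foot plate 5 mm thick, 90 mm wide, from x = -53 to 97 mm; the bottle stands on it. Back plate 76 mm wide, 115 mm high, front at x = 68 mm. Free in front of and beside the pad.
- press_pad (a joint): Travel of the sprung V-pad in m: 0 at rest (forward), 0.020 at its end stop, growing as it is pushed along the holder's x. Spring 900 N/m, no preload: half way (0.010) takes 9 N. The standing bottle first touches it with its axis 10 mm in front of the holder's origin.
- pad_v (a point): Bottom of the V-pad's groove, 75 mm above the table; moves with the pad. Pad: grey plastic V-block, 40 mm tall (55 to 95 mm above the table), 41 mm wide, narrower than the bottle. The groove is vertical, 120 degrees wide, open to the holder's front; a bottle touching both faces has its axis 30 mm in front of this point.
- driver: Bystander: hand driver with a green grip and red end cap, 216 mm long, lying near the table's front edge. Origin: centre of its underside.
- timer: Bystander: off-white clockwork timer with a red knob, 62x62x51 mm, standing behind the work. Origin: centre of its underside.
- tape: Bystander: roll of tan tape lying flat, 96 mm across, 25 mm high, to the left behind the holder. Origin: centre of its underside.
- hoop: Bystander: the retaining hoop, a bent strip of steel in the shape of a U with two ears, 60x92 mm and 18 mm high, lying on its edge by the front edge, left. Origin: on the table in the middle of the U's bend.

How it is judged:
By the outcome, as a careful person would: the job done as asked, in the order asked, and still so for the second after the job is handed in, while the arm keeps its last pose, push and grip.
It also fails if it takes over 45 s, if anything falls off the work surface, if the arm or the gripper's body presses on something with over 40 N, if the wrist force passes 120 N, or if a joint passes its speed limit or range.

### The arm

A 6-joint arm with a two-finger parallel gripper is mounted at the origin on a cart in front of the work surface, level with it; the furniture and walls round the work are solid. World frame = base frame: x ahead of the robot, y to its left, z up, the work surface at z = 0. Lengths are in mm, angles in rad, forces in N, time in s.
With the tool pointing down it reaches from about 350 to 775 mm from the base axis. Payload 7.3 kg.
Tool frame: the origin (TCP) lies on the mounting face of the last link; the fingertips stand 178 mm ahead of it and the grasp point (between the pads) lies 159 mm ahead of it; z points along the fingers, y is the line along which they close (so a half turn about z gives the same grasp; the last joint's range is limited). The gripper opens to 92 mm and grips with 3 to 60 N. Pads are 19 mm wide; open, the fingers measure 130 mm over their backs; the gripper's body (75 mm by 190 mm) begins 47 mm behind the grasp point.
Start: joints at [-1.276, 0.342, 1.524, -0, 1.275, -0.146], TCP at [224.017, -474.809, 404.741] pointing down, gripper open.
Joint ranges: [-2.53, 2.53], [-0.77, 2.02], [0.04, 2.7], [-1, 4.14], [0.28, 2.66], [-3.11, 3.11]. Speed limits (rad/s): [2.57, 2.57, 3.14, 3.14, 3.14, 3.14].

### API

Orientations are given as [roll, pitch, yaw] about the fixed x, y, z axes, in that order (R = Rz(yaw) Ry(pitch) Rx(roll)).
In Python, from plant import bot, vision gives the robot as it stands. The module is installed in compiled form; this text tells all that it offers.
- The arm moves only by the shell command python3 -m crank 'ROWS'. ROWS is a JSON list of rows, 1 to 5 of them, each of 5 numbers: the finger opening in mm, then dx, dy, dz in mm, then a turn about the tool's z in rad; each row is the pose to reach, as a shift and turn from the pose commanded when the command began, along the tool's axes at that moment; what a row does not reach only later rows make up. A row lasts 1/8 s, in which the tool goes at most 62.5 mm and 0.188 rad, less where a joint would pass 70% of its speed; a pose out of reach is approached as far as the arm can. The fingers move at their own pace and stop on an object; the grip force is fixed at half the most. Time passes only in rows, so rows that do not move let the fingers close. It prints the time, the measured TCP pose, the force, the opening and the grip force at its end.
- bot.get_obs(): the state, without advancing time (a new reading comes with each control period).
- vision.capture(name): name is "side" or "top" or "wrist"; returns a dict with "color" (384x512x3 uint8, red, green, blue), "K" (3x3 intrinsics, pixels), "R" (3x3) and "t" (3): a world point X has camera coordinates R X + t. Camera axes: x right, y down, z forward; pixel columns grow to the right and rows downward; lengths in mm; the calibration is good to about 2 mm. A picture is of the moment at which its call begins. There is no depth.
- bot.close_job(): hands the job in; it is judged then, once.
The state is a dict: "time": time; "joint_positions": joint angles; "dq": joint speeds; "tau": joint torques, N m; "tool_pos": TCP position; "tcp_rot": TCP orientation; "contact_force": force on the tool from outside, world axes, zero at the start; "moment": the same for the moment, N m; "grip_width": finger opening in mm; "finger_force": force on a finger pad.
Only numpy, scipy, OpenCV 4.12 (cv2) and the standard library are available. Lean on these libraries where they do the work, as an engineer would, in place of code of your own. Each camera call takes 0.05 s, during which the arm holds its last target. There are 200 camera calls.

## Working session

There is one attempt and no reset: what is moved stays moved. The work goes in short steps, Python scripts to look and compute and a shell command to move; the robot and the scene stay as the last step left them, time stands still between calls to the robot, and variables do not carry over. Pictures are saved under pics/ and viewed, at most 10 in all, crops included, and the job is handed in when it is done.

```bash
mkdir -p pics
python3 - <<'E'
from plant import bot, vision
import cv2,pickle
d={}
for n in("side","top"):
    c=vision.capture(n); d[n]=c
    cv2.imwrite(f"pics/{n}0.png",c["color"][:,:,::-1])
    print(n,c["K"].tolist(),c["R"].tolist(),c["t"].tolist())
pickle.dump(d,open("d0.pkl","wb"))
print(bot.get_obs())
E
```

```text
side [[361.7711366456046, 0.0, 251.5040414859477], [0.0, 361.7711366456046, 196.35937968992044], [0.0, 0.0, 1.0]] [[-0.550916036139865, -0.8344742419012565, 0.01201085872291652], [-0.3731615745482373, 0.23343550822589698, -0.8979188731617113], [0.7464864100602362, -0.4991598973301443, -0.4399970869139256]] [376.6646884578003, 257.81941526968706, 730.6576841258502]
top [[361.21044774884405, 0.0, 258.47622142565945], [0.0, 361.21044774884405, 192.0053985565494], [0.0, 0.0, 1.0]] [[-0.008400775505595903, -0.9999535544110428, 0.004723980485369974], [-0.9961911165692309, 0.00795895170225586, -0.08683268023244647], [0.08679104930494688, -0.005435449247553926, -0.9962117092526184]] [89.38893410532513, 548.3781220211483, 1049.6191823858737]
{'time': 0.1, 'joint_positions': array([-1.27598866e+00,  3.42660625e-01,  1.52491615e+00, -1.70720162e-05,
        1.27541135e+00, -1.45996938e-01]), 'dq': array([-0.00101755, -0.00030533, -0.0019573 , -0.00112357, -0.00132739,
        0.00039835]), 'tau': array([ 9.10475337e-04, -4.32005560e+01, -2.44693834e+01,  7.18331407e-02,
        5.25691453e-02, -3.93455525e-05]), 'tool_pos': array([ 223.98485379, -474.69018033,  404.11222303]), 'tcp_rot': array([-3.14020965e+00, -1.86859342e-04,  4.40809462e-01]), 'contact_force': array([ 0.23008903, -0.45402505, -0.80458635]), 'moment': array([0.00261989, 0.01429328, 0.01405945]), 'finger_force': 0.0, 'grip_width': 91.87140935324547}
```

View pics/top0.png

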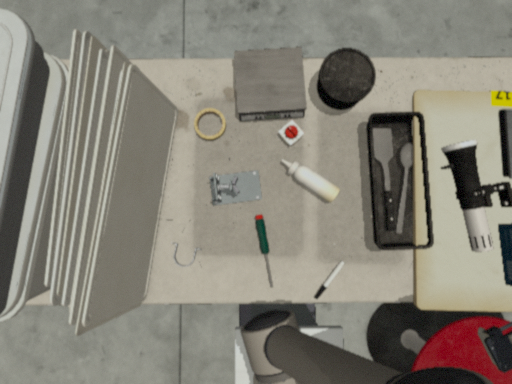

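View pics/side0.png

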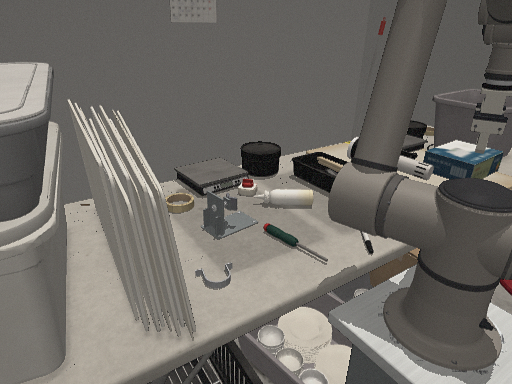

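The top view shows the bottle lying from its nozzle at about (283,162) to its base at about (335,197). The holder's foot plate spans about (210–260, 172–204) and its front faces right in the image (−y). The side view agrees. I'll zoom in to measure.

```bash
cat > h.py <<'E'
import numpy as np,cv2,pickle
def proj(c,X):
    p=(np.asarray(X,float)@c["R"].T+c["t"])@c["K"].T
    return p[:,:2]/p[:,2:]
def back(c,uv,z):
    uv=np.atleast_2d(uv).astype(float)
    r=np.c_[uv,np.ones(len(uv))]@np.linalg.inv(c["K"]).T@c["R"]
    o=-c["R"].T@c["t"]
    return o+r*((z-o[2])/r[:,2])[:,None]
E
python3 - <<'E'
from h import *
d=pickle.load(open("d0.pkl","rb"))
def crop(n,x0,y0,x1,y1,s,name):
    im=cv2.resize(d[n]["color"][y0:y1,x0:x1,::-1],None,fx=s,fy=s,interpolation=cv2.INTER_CUBIC)
    cv2.imwrite(f"pics/{name}.png",im)
crop("top",200,150,350,215,5.0,"topc")
crop("side",190,170,330,245,5.0,"sidec")
E
```

```text
(no output)
```

View pics/topc.png

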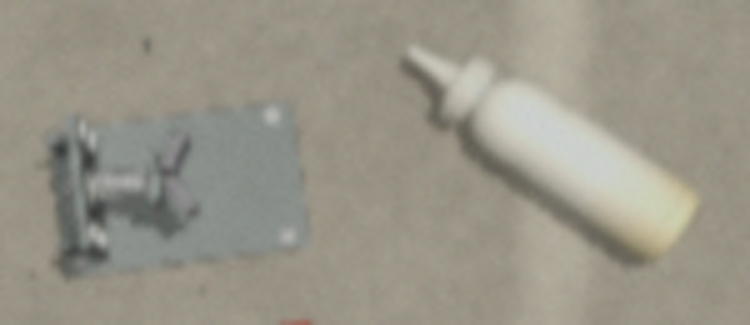

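View pics/sidec.png

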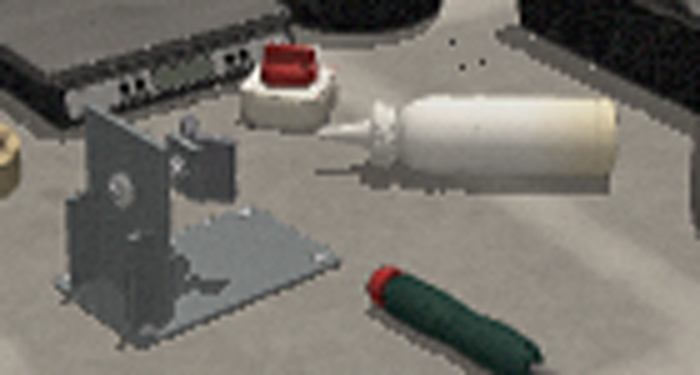

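The zooms show the foot plate corners in the top view at px (258.6,170.4), (261.6,199), (209.6,177) and (214,205.6). The bottle tip is at (281.6,160.4) and its base ends are at (339.4,190) and (331,202.4). In the side view the plate corners are at (258,222.6), (239.4,211.4), (202.4,227) and (218,239), and the tip is at (254,196.6).

Run:
```python
from h import *
from scipy.optimize import least_squares as LS
d=pickle.load(open("d0.pkl","rb"));T,S=d["top"],d["side"]
def pts(p,L):
    c,s=np.cos(p[2]),np.sin(p[2]); L=np.array(L,float)
    return np.c_[p[0]+c*L[:,0]-s*L[:,1],p[1]+s*L[:,0]+c*L[:,1],L[:,2]]
# holder x=+y world => its y = -x world
L=[[-53,-45,5],[-53,45,5],[97,-45,5],[97,45,5]]
ut=np.array([[258.6,170.4],[261.6,199],[209.6,177],[214,205.6]])
us=np.array([[239.4,211.4],[258,222.6],[202.4,227],[218,239]])
f=lambda p:np.r_[(proj(T,pts(p,L))-ut).ravel(),(proj(S,pts(p,L))-us).ravel()]
r=LS(f,[580,80,1.57],loss='soft_l1');
# ordering check: -45 (holder y) is world +x => top-image upper: ok
print("holder",r.x,np.round(f(r.x).reshape(-1,2),1).tolist())
# bottle
B=[[192,0,26],[0,26,26],[0,-26,26]]
us2=np.array([[254,196.6]])
def g(p):
    P=pts(p,B); return np.r_[(proj(T,P)-[[281.6,160.4],[331,202.4],[339.4,190]]).ravel(),(proj(S,P[:1])-us2).ravel()]
for y0 in(1.0,2.1):
    q=LS(g,[580,-100,y0],loss='soft_l1'); print("bottle",q.x,q.cost,np.round(g(q.x).reshape(-1,2),1).tolist())
p=q.x;print("cap150",pts(p,[[150,0,26]]),"tape/timer",back(T,[[290,132],[262,235]],20))
print("camT",-T["R"].T@T["t"])
```

```text
holder [565.8419079  133.09191233   1.69832234] [[-0.8, -0.2], [0.3, 0.5], [-0.8, -0.2], [-1.5, 0.6], [1.0, -1.4], [1.3, -1.6], [-1.8, -1.6], [0.8, -0.7]]
bottle [ 534.70033775 -142.44783918    0.97171817] 1.5699197645639928 [[-0.4, 0.1], [-0.6, 1.0], [0.5, -1.1], [0.3, -0.8]]
bottle [ 534.70033756 -142.4478391     0.97171816] 1.5699197645639091 [[-0.4, 0.1], [-0.6, 1.0], [0.5, -1.1], [0.3, -0.8]]
cap150 [[619.28254888 -18.56947324  26.        ]] tape/timer [[730.93512801 -12.06391151  20.        ]
 [421.97575762  75.54356211  20.        ]]
camT [ 455.94279984   90.72541919 1092.83779028]
```

```bash
cat > go.py <<'E'
import sys
from h import *
from plant import bot
# go.py x y z toolx_yaw : shift in tool axes for grasp point at x y z
o=bot.get_obs(); p=o["tool_pos"]; y=o["tcp_rot"][2]
t=np.array([float(v) for v in sys.argv[1:5]]); d=t[:3]+[0,0,159]-p
print("rows:",np.round([d[0]*np.cos(y)+d[1]*np.sin(y),d[0]*np.sin(y)-d[1]*np.cos(y),-d[2]],1),round(-(t[3]-y),3))
print("t",o["time"],"grasp",np.round(p-[0,0,159],1),"rpy",np.round(o["tcp_rot"],3),"F",np.round(o["contact_force"],1),"M",np.round(o["moment"],2),"w",o["grip_width"],o["finger_force"])
E
python3 -m crank '[[92,276,-122,80,-0.27],[92,276,-122,80,-0.531],[92,276,-122,80,-0.531],[92,276,-122,80,-0.531],[92,276,-122,80,-0.531]]'; python3 go.py 619.3 -18.6 100 0.972
```

```text
time: 0.72
tool_pos: [422.5, -245.1, 324.1]
tcp_rot: [3.142, 0.0, 0.972]
contact_force: [-0.4, -0.7, -0.3]
grip_width: 91.9
finger_force: 0.0
rows: [298.   34.7  65.1] -0.0
t 0.725 grasp [ 422.5 -245.1  165.1] rpy [3.142 0.    0.972] F [-0.4 -0.7 -0.3] M [-0.04  0.   -0.02] w 91.86457637784746 0.0
```

```bash
python3 -m crank '[[92,298,34.7,65,0],[92,298,34.7,65,0],[92,298,34.7,65,0],[92,298,34.7,65,0],[92,298,34.7,65,0]]' >/dev/null; python3 go.py 619.3 -18.6 26 0.972
python3 - <<'E'
from h import *
from plant import vision
c=vision.capture("wrist"); cv2.imwrite("pics/w1.png",c["color"][:,:,::-1])
for s in(0,120,150,192):
    print(s,proj(c,[[534.7+s*np.cos(.972),-142.4+s*np.sin(.972),26]]))
E
```

```text
rows: [-0.3  0.2 73.8] 0.0
t 1.35 grasp [619.3 -18.2  99.8] rpy [-3.141  0.     0.972] F [ 0.4 -0.9  0.5] M [-0.06 -0.06 -0.02] w 91.68751807415883 0.0
0 [[258.95278354 352.18825143]]
120 [[259.06462139 238.09774808]]
150 [[259.09735798 204.7017808 ]]
192 [[259.14713677 153.92034053]]
```

View pics/w1.png

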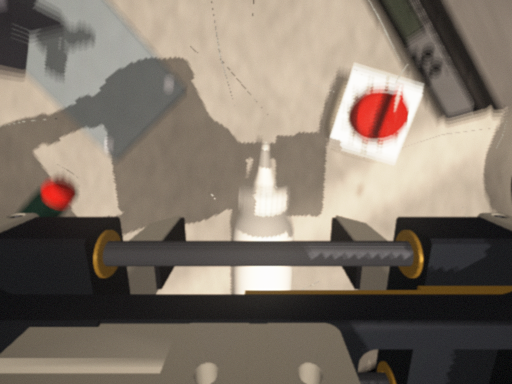

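The wrist view shows the nozzle tip at about (265,143) where I predicted (259,154), so I'll zoom in on the cap edges.

Run:
```python
import cv2
im=cv2.imread("pics/w1.png")[120:300,180:350]
im=cv2.convertScaleAbs(im,alpha=0.9,beta=-60);im=cv2.convertScaleAbs(im,alpha=1.5)
cv2.imwrite("pics/w1c.png",cv2.resize(im,None,fx=3.3,fy=3.3,interpolation=cv2.INTER_CUBIC))
```

```text
(no output)
```

View pics/w1c.png

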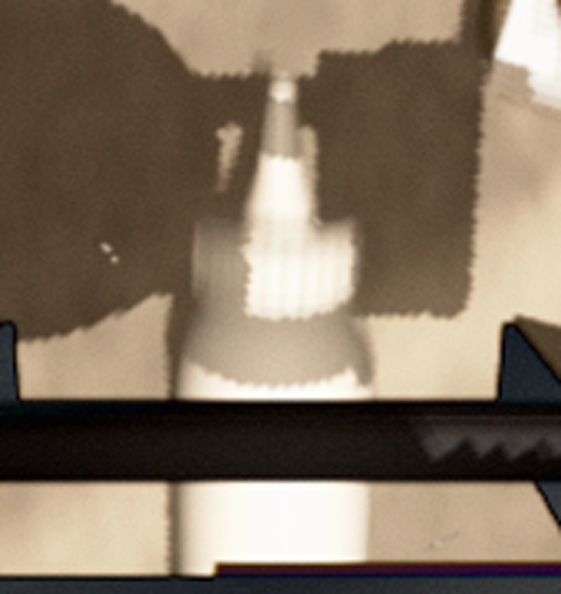

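The zoom shows the cap spanning rows 188–215 and columns 238–288, with the tip at (266,142). That puts it about 5 mm further along the axis and 3 mm further in +tool y than I estimated. I'll correct for that and grasp.

```bash
python3 -m crank '[[92,5,3,40,0],[92,5,3,73,0],[92,5,3,73,0],[30,5,3,73,0],[30,5,3,73,0]]'; python3 -m crank '[[30,0,0,0,0],[30,0,0,0,0],[30,0,0,0,0]]' >/dev/null; python3 go.py 619.3 -18.6 26 0.972
```

```text
time: 2.02
tool_pos: [624.1, -18.0, 188.5]
tcp_rot: [3.139, -0.001, 0.972]
contact_force: [-0.5, -0.5, -0.1]
grip_width: 76.6
finger_force: 0.0
rows: [-3.1 -3.1  2. ] -0.0
t 2.4 grasp [623.6 -17.8  28. ] rpy [ 3.141 -0.     0.972] F [ 0.2  0.9 -0.3] M [-0.02 -0.02 -0.02] w 46.68250236377749 0.0
```

```bash
python3 -m crank '[[25,0,0,0,0],[25,0,0,0,0],[25,0,0,0,0],[25,0,0,0,0]]'
```

```text
time: 2.9
tool_pos: [623.6, -17.8, 186.8]
tcp_rot: [3.141, 0.0, 0.972]
contact_force: [-0.3, 0.1, 0.6]
grip_width: 40.3
finger_force: 30.0
```

```bash
python3 -m crank '[[25,-4,0,-18,0],[25,-12,0,-38,0],[25,-22,0,-55,0],[25,-33,0,-71,0],[25,-33,0,-71,0]]';  python3 go.py 619.3 -18.6 26 0.972
python3 - <<'E'
from h import *
from plant import vision
c=vision.capture("side"); cv2.imwrite("pics/s2.png",cv2.resize(c["color"][120:260,190:390,::-1],None,fx=4,fy=4,interpolation=cv2.INTER_CUBIC))
E
```

```text
time: 3.52
tool_pos: [604.8, -46.0, 259.7]
tcp_rot: [3.139, -0.001, 0.97]
contact_force: [0.5, -0.0, -1.6]
grip_width: 39.7
finger_force: 30.0
rows: [30.8 -3.6 74.7] -0.002
t 3.525 grasp [604.8 -46.  100.7] rpy [ 3.139e+00 -1.000e-03  9.700e-01] F [ 0.5 -0.  -1.6] M [ 0.1  -0.18  0.01] w 39.74241814060238 29.999674192861505
```

View pics/s2.png

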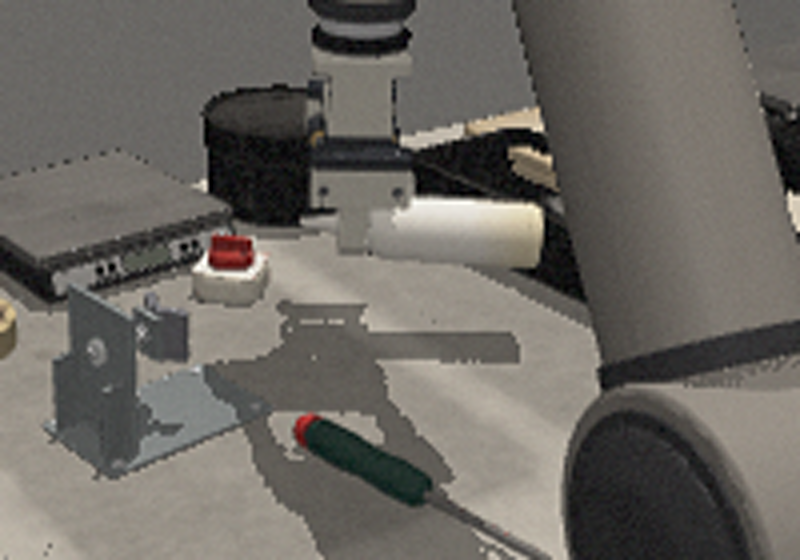

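The bottle stayed level in the grip, so friction is holding it. I'll lower it to just above the table and test whether the opening setpoint modulates the grip force.

```bash
python3 -m crank '[[25,0,0,35,0],[25,0,0,69,0],[25,0,0,69,0]]' | head -2;  python3 -m crank '[[39.5,0,0,0,0],[39.5,0,0,0,0]]'|tail -3;  python3 -m crank '[[40,0,0,0,0],[40,0,0,0,0]]'|tail -3;python3 -m crank '[[40.5,0,0,0,0],[40.5,0,0,0,0]]'|tail -3
```

```text
time: 3.95
tool_pos: [604.1, -44.7, 186.1]
contact_force: [-0.3, 0.0, -1.5]
grip_width: 39.8
finger_force: 29.2
contact_force: [-0.5, -0.2, -1.2]
grip_width: 40.2
finger_force: 14.5
contact_force: [-0.2, 0.5, -1.0]
grip_width: 40.3
finger_force: 3.3
```

The grip force follows the setpoint: 40 mm gives 14 N and 40.5 mm gives 3 N. I'll lift along the arc with a light grip so the bottle can pivot on its base.

```bash
python3 -m crank '[[40.4,-2,0,-10,0],[40.4,-5,0,-20,0],[40.4,-9,0,-30,0],[40.4,-12,0,-38,0],[40.4,-12,0,-38,0]]';  python3 go.py 619.3 -18.6 26 0.972
python3 - <<'E'
from h import *
from plant import vision
c=vision.capture("side"); cv2.imwrite("pics/s3.png",cv2.resize(c["color"][120:260,190:390,::-1],None,fx=4,fy=4,interpolation=cv2.INTER_CUBIC))
E
```

```text
time: 5.32
tool_pos: [598.3, -55.2, 227.7]
tcp_rot: [3.14, -0.001, 0.971]
contact_force: [-0.3, -0.4, -1.2]
grip_width: 40.3
finger_force: 4.8
rows: [42.1 -3.3 42.7] -0.001
t 5.325 grasp [598.3 -55.2  68.7] rpy [ 3.14e+00 -1.00e-03  9.71e-01] F [-0.3 -0.4 -1.2] M [ 0.1  -0.15  0.05] w 40.32820091124527 4.836375088380009
```

View pics/s3.png

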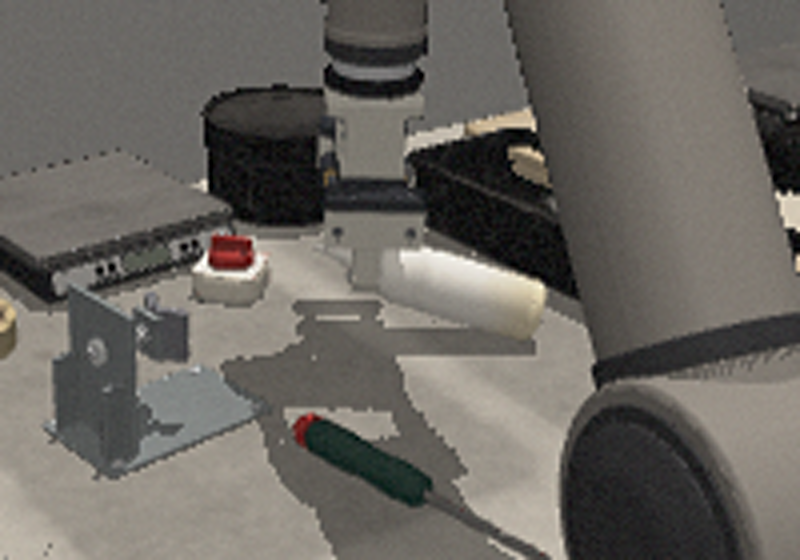

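```bash
python3 -m crank '[[40.5,-10,0,-18,0],[40.5,-21,0,-34,0],[40.5,-35,0,-47,0],[40.5,-50,0,-60,0],[40.5,-50,0,-60,0]]';python3 -m crank '[[40.5,-17,0,-9,0],[40.5,-35,0,-18,0],[40.5,-55,0,-23,0],[40.5,-74,0,-27,0],[40.5,-74,0,-27,0]]';  python3 go.py 619.3 -18.6 26 0.972
python3 - <<'E'
from h import *
from plant import vision
c=vision.capture("side"); cv2.imwrite("pics/s4.png",cv2.resize(c["color"][120:260,190:390,::-1],None,fx=4,fy=4,interpolation=cv2.INTER_CUBIC))
E
```

```text
time: 6.0
tool_pos: [569.6, -97.4, 288.2]
tcp_rot: [3.139, -0.001, 0.97]
contact_force: [1.3, 0.7, 1.7]
grip_width: 40.2
finger_force: 2.8
time: 6.62
tool_pos: [527.4, -158.8, 313.9]
tcp_rot: [-3.142, 0.0, 0.969]
contact_force: [-0.3, 0.8, -1.6]
grip_width: 40.5
finger_force: 4.9
rows: [167.6  -3.6 128.9] -0.003
t 6.625 grasp [ 527.4 -158.8  154.9] rpy [-3.142  0.     0.969] F [-0.3  0.8 -1.6] M [ 0.05 -0.12  0.04] w 40.46467898023929 4.933422022164677
```

View pics/s4.png

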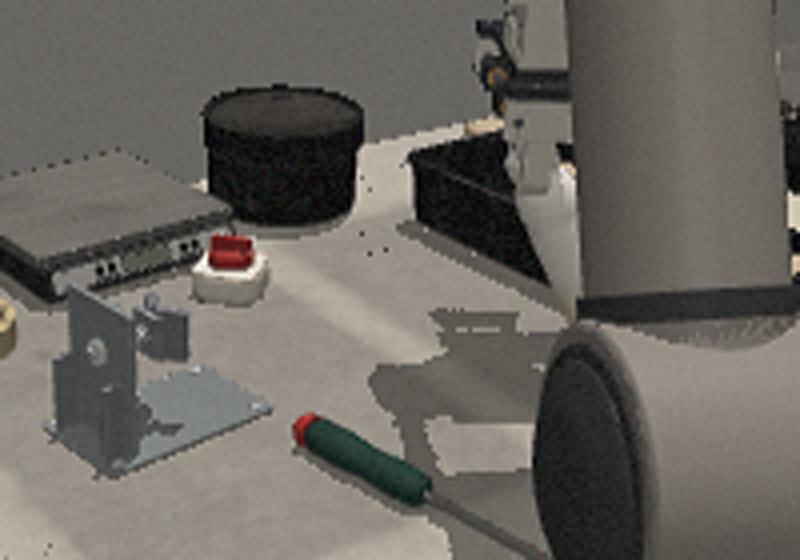

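The bottle now leans about 60° toward upright and its base is near the tray. I'll tighten the grip, carry it back toward open space, and estimate the tilt in code.

```bash
cat > tilt.py <<'E'
from h import *
from plant import vision,bot
c=vision.capture("side"); im=c["color"].astype(int)
o=bot.get_obs(); g=o["tool_pos"]-[0,0,159]; y=.971
a=np.array([np.cos(y),np.sin(y),0])   # direction of nozzle when lying
side=np.array([-a[1],a[0],0])
cv2.imwrite("pics/tilt_%d.png"%(o["time"]*100),c["color"][:,:,::-1])
hsv=cv2.cvtColor(c["color"],cv2.COLOR_RGB2HSV)
m=((hsv[:,:,2]>150)&(hsv[:,:,1]<70)).astype(np.uint8)
res=[]
for th in np.arange(0,111,3):
  t=np.radians(th); n=a*np.cos(t)+np.array([0,0,np.sin(t)]); e=np.cross(n,side)
  ph=np.linspace(0,2*np.pi,24)[:,None]; ring=(side*np.cos(ph)+e*np.sin(ph))*26
  P=np.r_[g-151*n+ring,g-31*n+ring]
  h=cv2.convexHull(proj(c,P).astype(np.float32)).astype(int)
  k=np.zeros_like(m);cv2.fillPoly(k,[h],1); k2=cv2.dilate(k,np.ones((9,9)))-k
  res.append((round(m[k>0].mean()-m[k2>0].mean(),2),int(th),round(im[k>0].mean())))
print(sorted(res)[-4:], "M",o["moment"].round(3))
E
python3 -m crank '[[25,0,0,-2,0],[25,5,0,-8,0],[25,30,0,-10,0],[25,60,0,-10,0],[25,95,0,-10,0]]' >/dev/null;python3 -m crank '[[25,5,0,0,0],[25,5,0,0,0]]'; python3 tilt.py
```

```text
time: 7.55
tool_pos: [584.7, -74.1, 323.7]
tcp_rot: [-3.141, 0.0, 0.973]
contact_force: [0.1, -1.0, -2.2]
grip_width: 39.9
finger_force: 30.0
[(np.float64(0.25), 99, 141), (np.float64(0.25), 102, 140), (np.float64(0.26), 105, 140), (np.float64(0.28), 108, 140)] M [ 0.067 -0.081 -0.027]
```

```bash
ls pics|grep tilt
python3 - <<'E'
from h import *
import glob
f=glob.glob("pics/tilt_*.png")[0]
im=cv2.imread(f); d=pickle.load(open("d0.pkl","rb")); z=d["side"]["color"][:,:,::-1]
print("bottle0",z[200,275:310:6].tolist()); print("table0",z[245,240:300:12].tolist())
g=proj(d["side"],[[584.7,-74.1,164.7],[584.7,-74.1,20]]); print(g)
G=cv2.cvtColor(im,cv2.COLOR_BGR2GRAY); u=int(g[0,0]); v=int(g[0,1])
for r in range(v-6,v+80,4): print(r,G[r,u-32:u+64:4].tolist())
E
```

```text
tilt_760.png
bottle0 [[119, 125, 130], [125, 131, 136], [124, 130, 134], [128, 133, 136], [115, 125, 131], [104, 122, 131]]
table0 [[127, 136, 143], [127, 136, 142], [131, 141, 148], [129, 137, 142], [80, 86, 90]]
[[289.34094734 156.2219705 ]
 [286.79958441 197.68377594]]
150 [60, 60, 60, 56, 55, 40, 120, 118, 119, 121, 117, 119, 119, 199, 179, 184, 185, 186, 191, 68, 73, 82, 87, 93]
154 [28, 38, 32, 25, 17, 25, 110, 78, 120, 118, 182, 177, 104, 33, 33, 18, 14, 11, 202, 63, 75, 82, 85, 90]
158 [20, 10, 22, 13, 8, 34, 184, 105, 118, 117, 166, 35, 12, 17, 20, 102, 161, 70, 12, 67, 77, 77, 86, 96]
162 [17, 30, 18, 8, 15, 12, 181, 185, 118, 114, 153, 205, 19, 8, 12, 5, 102, 90, 126, 51, 71, 81, 79, 93]
166 [22, 17, 19, 30, 14, 14, 186, 184, 132, 149, 147, 166, 0, 53, 22, 30, 22, 11, 101, 97, 71, 78, 86, 91]
170 [14, 21, 24, 16, 19, 4, 178, 175, 114, 134, 138, 145, 200, 30, 27, 53, 33, 40, 101, 39, 67, 74, 83, 87]
174 [12, 22, 12, 11, 44, 174, 154, 147, 150, 126, 138, 157, 173, 7, 24, 16, 12, 16, 42, 106, 67, 75, 81, 89]
178 [104, 97, 107, 97, 151, 149, 148, 150, 152, 118, 133, 141, 156, 
[... 935 characters left out ...]
, 142, 149, 147, 152, 32, 32, 31]
214 [90, 93, 90, 90, 94, 90, 91, 90, 93, 88, 167, 172, 167, 154, 147, 142, 148, 147, 146, 148, 106, 89, 93, 104]
218 [93, 93, 92, 91, 94, 97, 98, 90, 91, 90, 146, 161, 170, 171, 167, 149, 148, 147, 145, 126, 73, 53, 63, 70]
222 [75, 96, 98, 95, 93, 92, 92, 93, 90, 90, 152, 147, 155, 168, 174, 169, 168, 147, 143, 71, 25, 33, 31, 32]
226 [85, 92, 64, 43, 57, 157, 156, 155, 154, 89, 90, 145, 146, 146, 156, 166, 171, 167, 161, 38, 37, 39, 43, 50]
230 [149, 91, 53, 34, 51, 57, 50, 148, 153, 152, 92, 89, 145, 153, 149, 151, 166, 170, 91, 24, 41, 43, 44, 42]
234 [152, 155, 94, 80, 32, 40, 40, 42, 80, 153, 89, 95, 89, 153, 147, 150, 154, 168, 70, 35, 35, 35, 45, 42]
```

Run:
```python
from h import *
d=pickle.load(open("d0.pkl","rb"));c=d["side"]
g=np.array([584.7,-74.1,164.7]);a=np.array([np.cos(.971),np.sin(.971),0])
for th in range(45,96,5):
    t=np.radians(th);n=a*np.cos(t)+np.array([0,0,np.sin(t)])
    e=np.array([0,0,1])*np.cos(t)-a*np.sin(t)
    B=g-150*n
    print(th,(proj(c,[g,B,B+26*e,B-26*e])-[289,0]).round(0).tolist(),"lowest z",(B-26*e)[2].round(1))
```

```text
45 [[0.0, 156.0], [31.0, 188.0], [37.0, 183.0], [25.0, 193.0]] lowest z 40.2
50 [[0.0, 156.0], [28.0, 190.0], [34.0, 185.0], [21.0, 195.0]] lowest z 33.1
55 [[0.0, 156.0], [24.0, 192.0], [31.0, 188.0], [18.0, 196.0]] lowest z 26.9
60 [[0.0, 156.0], [21.0, 194.0], [28.0, 191.0], [14.0, 197.0]] lowest z 21.8
65 [[0.0, 156.0], [17.0, 196.0], [25.0, 193.0], [10.0, 199.0]] lowest z 17.8
70 [[0.0, 156.0], [13.0, 197.0], [21.0, 195.0], [6.0, 199.0]] lowest z 14.9
75 [[0.0, 156.0], [10.0, 198.0], [17.0, 196.0], [2.0, 200.0]] lowest z 13.1
80 [[0.0, 156.0], [6.0, 199.0], [13.0, 198.0], [-2.0, 200.0]] lowest z 12.5
85 [[0.0, 156.0], [2.0, 199.0], [10.0, 199.0], [-6.0, 200.0]] lowest z 13.0
90 [[0.0, 156.0], [-2.0, 199.0], [6.0, 199.0], [-10.0, 199.0]] lowest z 14.7
95 [[0.0, 156.0], [-6.0, 199.0], [2.0, 200.0], [-14.0, 198.0]] lowest z 17.5
```

The base corners at about (u+25,192) and (u+10,199) give a tilt of about 65°. I'll lower until the base touches, then pivot it the rest of the way with a light grip.

```bash
python3 -m crank '[[25,0,0,10,0],[30,0,0,17,0],[40.3,0,0,17,0]]'|tail -5;python3 -m crank '[[40.4,-6,0,-0,0],[40.4,-13,0,-1,0],[40.4,-20,0,-2,0],[40.4,-26,0,-3,0],[40.4,-32,0,-3.5,0]]'; python3 -m crank '[[40.4,-7,0,-0,0],[40.4,-14,0,0,0],[40.4,-21,0,0,0],[40.4,-28,0,1,0],[40.4,-34,0,2,0]]'
python3 - <<'E'
from h import *
from plant import vision,bot
c=vision.capture("side");g0=bot.get_obs()["tool_pos"]-[0,0,159];a=np.array([np.cos(.971),np.sin(.971),0])
G=cv2.cvtColor(c["color"],cv2.COLOR_RGB2GRAY)
p=proj(c,[g0])[0]; u,v=p.astype(int);print(g0,u,v)
for r in range(v+6,v+62,4): print(r-v,G[r,u-28:u+44:3].tolist())
E
```

```text
tool_pos: [584.3, -75.1, 305.7]
tcp_rot: [-3.14, 0.001, 0.971]
contact_force: [-0.1, 0.1, -1.6]
grip_width: 40.1
finger_force: 26.5
time: 8.6
tool_pos: [566.4, -101.6, 310.4]
tcp_rot: [3.141, -0.0, 0.972]
contact_force: [0.3, -0.1, -1.5]
grip_width: 40.5
finger_force: 6.8
time: 9.22
tool_pos: [547.2, -129.6, 308.1]
tcp_rot: [3.142, 0.0, 0.972]
contact_force: [0.6, -1.1, -1.5]
grip_width: 40.2
finger_force: 6.8
[ 546.86763132 -130.05680412  148.954998  ] 310 161
6 [102, 178, 179, 181, 5, 29, 21, 23, 14, 118, 118, 127, 149, 202, 5, 13, 98, 112, 69, 76, 78, 83, 88, 93]
10 [173, 171, 167, 158, 11, 18, 24, 21, 6, 127, 140, 151, 141, 160, 111, 59, 111, 79, 68, 74, 76, 83, 89, 92]
14 [146, 148, 149, 84, 58, 16, 21, 15, 14, 108, 124, 131, 130, 134, 176, 33, 46, 53, 67, 73, 82, 83, 90, 97]
18 [142, 144, 145, 150, 98, 88, 93, 28, 22, 7, 106, 130, 138, 151, 163, 180, 19, 24, 65, 73, 80, 84, 88, 94]
22 [51, 149, 146, 147, 144, 145, 95, 88, 91, 74, 68, 121, 132, 139, 151, 160, 94, 17, 63, 70, 76, 85, 84, 93]
26 [142, 154, 146, 145, 142, 145, 145, 148, 150, 98, 89, 111, 125, 133, 137, 149, 154, 3,
[... 215 characters left out ...]
 123, 127, 125, 122, 39, 70, 72, 80, 86, 92]
38 [168, 164, 90, 93, 87, 89, 89, 88, 88, 150, 143, 147, 143, 101, 114, 122, 122, 140, 27, 29, 33, 35, 34, 38]
42 [169, 170, 178, 103, 95, 95, 92, 90, 92, 91, 87, 84, 88, 91, 105, 113, 100, 141, 29, 39, 31, 25, 34, 37]
46 [146, 157, 174, 100, 103, 102, 95, 91, 93, 89, 91, 91, 92, 91, 87, 91, 91, 67, 69, 65, 86, 134, 144, 146]
50 [84, 88, 88, 98, 102, 107, 107, 104, 94, 90, 87, 157, 153, 145, 142, 144, 63, 51, 36, 36, 72, 78, 113, 145]
54 [87, 92, 92, 90, 92, 99, 99, 101, 101, 102, 96, 89, 144, 148, 148, 126, 24, 42, 44, 53, 29, 57, 71, 127]
58 [91, 94, 90, 93, 84, 87, 93, 101, 105, 104, 103, 100, 156, 149, 145, 56, 42, 38, 45, 45, 47, 34, 64, 124]
```

It is still at about 60° and hanging just clear of the table, because 6.8 N is enough to hold it. I'll move away from the tray, then ease the grip to about 2 N so it swings down.

```bash
cat > see.py <<'E'
from h import *
from plant import vision,bot
c=vision.capture("side");o=bot.get_obs();g0=o["tool_pos"]-[0,0,159]
G=cv2.cvtColor(c["color"],cv2.COLOR_RGB2GRAY)
u,v=proj(c,[g0])[0].astype(int);print(o["time"],g0.round(1),u,v,"M",o["moment"].round(2))
for r in range(v+6,v+62,4): print(r-v,G[r,u-28:u+44:3].tolist())
E
python3 -m crank '[[25,0,0,0,0],[25,20,0,0,0],[25,50,0,0,0],[25,80,0,0,0],[25,80,0,0,0]]'|tail -2;python3 -m crank '[[40.5,0,0,0,0],[40.55,0,0,0,0],[40.6,0,0,0,0],[40.6,0,0,0,0]]'|tail -5; python3 see.py
```

```text
grip_width: 40.0
finger_force: 30.0
tool_pos: [592.4, -63.6, 308.4]
tcp_rot: [3.141, -0.0, 0.971]
contact_force: [0.9, 0.9, 0.7]
grip_width: 40.6
finger_force: 2.4
10.45 [592.5 -63.5 149.4] 284 160 M [ 0.04 -0.03 -0.03]
6 [18, 19, 12, 27, 11, 23, 20, 17, 188, 121, 118, 130, 151, 215, 12, 26, 11, 30, 22, 13, 12, 18, 5, 13]
10 [28, 10, 23, 26, 27, 18, 18, 12, 182, 137, 140, 155, 150, 172, 11, 12, 32, 10, 20, 27, 30, 51, 35, 43]
14 [24, 10, 23, 23, 24, 24, 68, 173, 161, 121, 133, 138, 140, 135, 140, 22, 21, 22, 10, 20, 12, 16, 17, 8]
18 [107, 102, 98, 103, 96, 154, 148, 148, 54, 128, 125, 137, 138, 153, 167, 33, 11, 13, 12, 23, 22, 24, 18, 24]
22 [173, 163, 154, 150, 146, 149, 144, 145, 145, 155, 121, 133, 143, 149, 159, 124, 93, 75, 22, 16, 14, 13, 22, 20]
26 [152, 176, 176, 166, 152, 147, 145, 146, 148, 153, 105, 133, 138, 142, 151, 148, 152, 100, 92, 93, 45, 9, 8, 12]
30 [102, 172, 174, 176, 175, 162, 151, 146, 146, 151, 150, 123, 132, 139, 140, 137, 149, 151, 151, 156, 90, 93, 96, 41]
34 [151, 147, 143, 163, 171, 175, 177, 170, 151, 149, 148, 110, 129, 134, 134, 133, 123, 150, 143, 147, 149, 151, 95, 91]
38 [150, 149, 149, 93, 91, 103, 106, 110, 105, 103, 96, 121, 119, 126, 126, 127, 116, 152, 148, 147, 147, 148, 153, 151]
42 [143, 147, 148, 84, 94, 89, 88, 99, 110, 108, 106, 104, 105, 116, 135, 141, 122, 150, 145, 149, 153, 148, 146, 148]
46 [145, 140, 141, 154, 93, 91, 89, 93, 95, 102, 104, 106, 110, 102, 97, 95, 96, 153, 152, 161, 150, 152, 149, 145]
50 [147, 145, 90, 92, 91, 92, 88, 90, 89, 92, 91, 170, 177, 176, 178, 176, 160, 153, 149, 149, 155, 148, 148, 146]
54 [92, 87, 91, 90, 94, 94, 91, 91, 91, 94, 90, 89, 154, 155, 167, 171, 171, 162, 152, 148, 146, 150, 148, 147]
58 [97, 92, 92, 91, 93, 92, 92, 96, 96, 94, 94, 95, 153, 150, 152, 165, 167, 168, 170, 167, 156, 151, 149, 150]
```

It is now at about 70° with the base touching the table, as the height matches. I'll drag back with a light press to finish the pivot.

```bash
python3 -m crank '[[40.6,-7,0,0,0],[40.6,-14,0,0,0],[40.6,-21,0,-0.5,0],[40.6,-28,0,-0.5,0],[40.6,-35,0,-0.5,0]]'|tail -4;python3 -m crank '[[40.6,-7,0,0.5,0],[40.6,-14,0,1.5,0],[40.6,-21,0,2.5,0],[40.6,-21,0,2.5,0]]'|tail -5; python3 see.py
```

```text
tcp_rot: [3.14, -0.0, 0.972]
contact_force: [-1.1, -0.3, 3.8]
grip_width: 40.7
finger_force: 3.6
tool_pos: [561.5, -110.0, 309.1]
tcp_rot: [3.136, -0.002, 0.971]
contact_force: [0.4, 2.3, 18.5]
grip_width: 40.8
finger_force: 9.8
11.625 [ 561.6 -109.9  150.1] 302 160 M [ 0.27  0.08 -0.04]
6 [15, 17, 181, 179, 177, 180, 193, 15, 113, 120, 115, 126, 133, 22, 22, 20, 16, 25, 98, 110, 58, 71, 76, 82]
10 [22, 19, 179, 177, 173, 172, 172, 15, 133, 150, 155, 150, 161, 20, 27, 50, 36, 35, 111, 81, 62, 72, 75, 83]
14 [68, 172, 157, 148, 149, 146, 147, 6, 119, 132, 139, 136, 131, 25, 15, 18, 21, 17, 50, 66, 89, 71, 75, 80]
18 [150, 146, 50, 142, 148, 148, 86, 110, 137, 140, 135, 134, 127, 23, 10, 19, 16, 14, 23, 7, 24, 68, 76, 81]
22 [145, 148, 142, 150, 52, 144, 148, 120, 135, 143, 140, 134, 125, 22, 27, 24, 18, 10, 30, 24, 16, 70, 77, 78]
26 [143, 145, 148, 151, 151, 150, 153, 122, 135, 140, 135, 131, 92, 93, 52, 7, 25, 10, 18, 23, 8, 69, 74, 82]
30 [149, 142, 145, 148, 148, 153, 150, 123, 132, 139, 134, 126, 151, 156, 86, 91, 96, 39, 12, 14, 11, 68, 70, 75]
34 [174, 166, 149, 147, 147, 148, 117, 121, 128, 131, 129, 115, 145, 146, 145, 148, 96, 87, 91, 95, 30, 64, 68, 73]
38 [170, 176, 99, 100, 93, 89, 95, 116, 123, 128, 124, 107, 143, 141, 143, 146, 149, 150, 147, 99, 87, 75, 71, 76]
42 [148, 165, 175, 107, 106, 100, 100, 120, 121, 119, 117, 134, 144, 140, 146, 146, 143, 147, 142, 144, 146, 24, 22, 34]
46 [148, 146, 150, 165, 102, 107, 108, 99, 99, 107, 92, 156, 149, 152, 148, 151, 145, 144, 147, 146, 147, 35, 50, 53]
50 [138, 85, 90, 90, 88, 97, 104, 104, 103, 106, 99, 150, 145, 146, 151, 151, 146, 143, 144, 149, 68, 70, 71, 67]
54 [89, 90, 92, 88, 91, 95, 94, 96, 105, 104, 103, 94, 147, 148, 144, 143, 144, 146, 148, 69, 46, 32, 33, 57]
58 [93, 91, 94, 91, 92, 87, 93, 90, 93, 99, 104, 104, 171, 166, 154, 149, 147, 148, 125, 25, 36, 36, 53, 31]
```

The bottle is upright: its edges are vertical, grip height is 150 mm, and the base seated flat under 18 N. I'll clamp fully, lift, and carry it to the holder with the fingers turned along the push direction.

```bash
python3 -m crank '[[25,0,0,0,0],[25,0,0,0,0],[25,0,0,-10,0],[25,0,0,-25,0],[25,0,0,-25,0]]'|tail -4; python3 go.py 569.9 100 175 0.127
```

```text
tcp_rot: [3.14, -0.0, 0.972]
contact_force: [0.6, 0.2, -1.5]
grip_width: 39.3
finger_force: 29.6
rows: [ 178.  -111.    -1.8] 0.845
t 12.25 grasp [ 561.2 -109.6  173.2] rpy [ 3.14  -0.     0.972] F [ 0.6  0.2 -1.5] M [-0.   -0.06  0.05] w 39.28833991281781 29.553092525579814
```

```bash
python3 -m crank '[[25,30,-19,0,0.17],[25,70,-43,0,0.34],[25,115,-71,0,0.51],[25,155,-97,0,0.68],[25,178,-111,0,0.845]]'|tail -4; python3 -m crank '[[25,0,0,0,0],[25,0,0,0,0]]' >/dev/null; python3 go.py 568.9 110 156 0.127;  python3 - <<'E'
from h import *
from plant import vision,bot
im=[]
for n,(x0,y0,x1,y1) in (("side",(190,100,310,260)),("wrist",(0,0,512,384))):
    c=vision.capture(n); k=c["color"][y0:y1,x0:x1,::-1]; im.append(cv2.resize(k,(int(480*k.shape[1]/k.shape[0]),480),interpolation=cv2.INTER_CUBIC)); pickle.dump(c,open(n+"p.pkl","wb"))
o=np.hstack(im); print(o.shape); cv2.imwrite("pics/hold.png",cv2.resize(o,None,fx=min(1,798/o.shape[1]),fy=min(1,798/o.shape[1])))
E
```

```text
tcp_rot: [-3.141, 0.001, 0.123]
contact_force: [-0.1, -0.1, -2.1]
grip_width: 39.5
finger_force: 29.4
rows: [  0.7 -10.4  15.7] 0.002
t 13.125 grasp [569.6  99.6 171.7] rpy [3.141e+00 1.000e-03 1.290e-01] F [-0.4 -0.1 -1.5] M [ 0.05 -0.    0.03] w 39.142803647457654 29.45137308154699
(480, 1000, 3)
```

Using my last picture here, before it goes down.

View pics/hold.png

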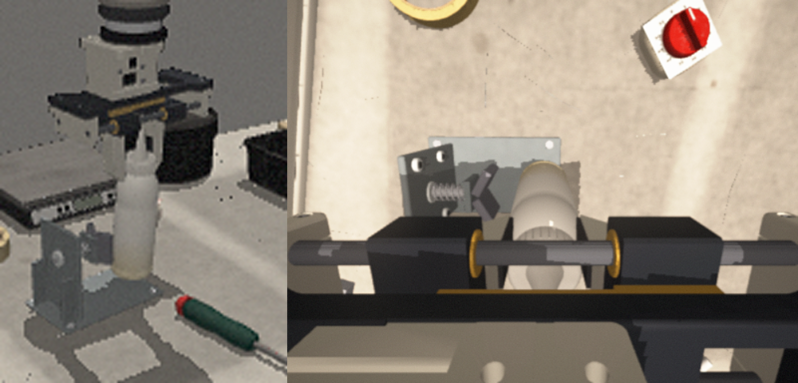

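The picture shows the bottle upright over the foot plate, in front of the pad. In the wrist view the plate's far edge runs from (143,137) to (275,137), parallel to the tool y. I'll check the holder pose with it.

Run:
```python
from h import *
c=pickle.load(open("wristp.pkl","rb"))
print(back(c,[[274.7,137.3],[143.4,137.3]],5).round(1))
h=1.698;X=np.array([566,133.]);R=np.array([[np.cos(h),-np.sin(h)],[np.sin(h),np.cos(h)]])
print("pred",(X+R@[-53,-45]).round(1),(X+R@[97,-45]).round(1))
g=np.array([569.6,99.6]);print("bottle in holder",R.T@(g-X))
# base outline far edge of bottle seen at pic(545,160)
print("bottle base far z20",back(c,[[258.6,161]],20).round(1))
```

```text
[[619.8  86.9   5. ]
 [601.2 232.4   5. ]]
pred [617.4  86.1] [598.3 234.9]
bottle in holder [-33.5868445    0.66624048]
bottle base far z20 [[593.3 101.7  20. ]]
```

```bash
python3 -m crank '[[25,1.5,-5,5,0],[25,3,-10,10,0],[25,3,-10,13,0],[25,3,-10,15,0],[25,3,-10,15,0]]'|tail -4; python3 -m crank '[[25,0,0,1,0],[25,0,0,2,0],[25,0,0,2,0]]'|tail -5; python3 go.py 568.9 110 156 0.127
```

```text
tcp_rot: [3.141, 0.0, 0.127]
contact_force: [-0.3, 0.7, -0.4]
grip_width: 39.2
finger_force: 29.5
tool_pos: [571.5, 110.5, 314.6]
tcp_rot: [3.141, -0.001, 0.127]
contact_force: [0.4, 0.5, 1.0]
grip_width: 39.6
finger_force: 29.7
rows: [-2.6  0.1 -0.4] -0.0
t 14.225 grasp [571.5 110.5 155.6] rpy [ 3.141e+00 -1.000e-03  1.270e-01] F [0.4 0.5 1. ] M [0.01 0.06 0.03] w 39.60262287963804 29.685580315681364
```

```bash
python3 -m crank '[[25,0,0,1,0],[25,0,0,1.5,0],[25,0,0,1.5,0]]'|tail -4; python3 -m crank '[[25,0,-4,0,0],[25,0,-8,0,0],[25,0,-8,0,0]]'|tail -5; python3 go.py 568.9 110 156 0.127;  python3 -m crank '[[25,0,-2,0,0],[25,0,-4,0,0],[25,0,-4,0,0]]'|tail -5; python3 go.py 568.9 110 156 0.127
```

```text
tcp_rot: [3.141, -0.004, 0.127]
contact_force: [0.6, -0.0, 8.2]
grip_width: 39.3
finger_force: 30.4
tool_pos: [570.9, 118.2, 314.3]
tcp_rot: [3.14, -0.003, 0.127]
contact_force: [0.6, -1.5, 7.9]
grip_width: 39.5
finger_force: 30.3
rows: [-3.   7.9 -0.7] 0.0
t 14.975 grasp [570.9 118.2 155.3] rpy [ 3.14e+00 -3.00e-03  1.27e-01] F [ 0.6 -1.5  7.9] M [-0.6   0.04  0.06] w 39.49643226326112 30.25269555997511
tool_pos: [570.4, 121.9, 314.3]
tcp_rot: [3.14, -0.003, 0.127]
contact_force: [-0.0, -2.3, 6.5]
grip_width: 39.7
finger_force: 30.3
rows: [-3.  11.7 -0.7] 0.0
t 15.35 grasp [570.4 121.9 155.3] rpy [ 3.14e+00 -3.00e-03  1.27e-01] F [-0.  -2.3  6.5] M [-0.81  0.02 -0.01] w 39.67176578040743 30.297513818222797
```

```bash
python3 -m crank '[[25,0,-1.5,0,0],[25,0,-3,0,0],[25,0,-3,0,0]]'|tail -4; python3 go.py 568.9 110 156 0.127;  python3 -m crank '[[25,0,-1.5,0.5,0],[25,0,-3,0.5,0],[25,0,-3,0.5,0]]'|tail -4; python3 go.py 568.9 110 156 0.127
```

```text
tcp_rot: [3.139, -0.004, 0.127]
contact_force: [2.1, -4.9, 7.3]
grip_width: 39.0
finger_force: 30.3
rows: [-3.1 14.3 -0.7] 0.0
t 15.725 grasp [570.1 124.6 155.3] rpy [ 3.139 -0.004  0.127] F [ 2.1 -4.9  7.3] M [-1.12 -0.05  0.03] w 39.00269865708059 30.25159481461742
tcp_rot: [3.138, -0.005, 0.127]
contact_force: [0.6, -5.2, 8.1]
grip_width: 39.3
finger_force: 30.5
rows: [-3.3 16.9 -0.8] 0.0
t 16.1 grasp [570.1 127.1 155.2] rpy [ 3.138 -0.005  0.127] F [ 0.6 -5.2  8.1] M [-1.62 -0.2   0.12] w 39.282764928826914 30.547783233050723
```

```bash
python3 -m crank '[[25,0,-1.5,0.5,0],[25,0,-3,1,0],[25,0,-3,1,0]]'|tail -4; python3 go.py 568.9 110 156 0.127;  python3 -m crank '[[25,0,-1,0.5,0],[25,0,-2,0.5,0],[25,0,-2,0.5,0]]'|tail -4; python3 go.py 568.9 110 156 0.127
python3 - <<'E'
from h import *
from plant import vision,bot
c=vision.capture("side");o=bot.get_obs();g=o["tool_pos"]-[0,0,159];pickle.dump(c,open("sp.pkl","wb"))
G=cv2.cvtColor(c["color"],cv2.COLOR_RGB2GRAY)
A=np.array([[g[0],g[1],5+h] for h in(0,20,40,60,80,100,115)])
p=proj(c,A);print(p.round(1).tolist())
u=int(p[0,0])
for r in range(int(p[-1,1]),int(p[0,1])+12,3): print(r,G[r,u-30:u+28:2].tolist())
E
```

```text
tcp_rot: [3.136, -0.007, 0.127]
contact_force: [3.0, -8.7, 11.2]
grip_width: 39.2
finger_force: 31.5
rows: [-3.8 19.4 -0.9] 0.0
t 16.475 grasp [570.2 129.7 155.1] rpy [ 3.136 -0.007  0.127] F [ 3.  -8.7 11.2] M [-2.14 -0.4   0.18] w 39.18699985755679 31.476657413004432
tcp_rot: [3.136, -0.008, 0.127]
contact_force: [2.9, -11.1, 13.7]
grip_width: 39.4
finger_force: 31.9
rows: [-4. 21. -1.] 0.0
t 16.85 grasp [570.2 131.4 155. ] rpy [ 3.136 -0.008  0.127] F [  2.9 -11.1  13.7] M [-2.45 -0.51  0.16] w 39.39180450844503 31.9140641138074
[[235.9, 220.0], [235.8, 214.2], [235.8, 208.3], [235.7, 202.3], [235.7, 196.1], [235.6, 189.9], [235.6, 185.2]]
185 [55, 38, 59, 65, 87, 137, 86, 141, 87, 88, 89, 83, 126, 144, 149, 158, 160, 156, 149, 142, 131, 56, 59, 44, 147, 222, 181, 176, 174]
188 [110, 132, 136, 134, 136, 42, 80, 65, 106, 34, 29, 42, 123, 136, 143, 146, 149, 146, 141, 135, 122, 208, 236, 235, 231, 149, 147, 180, 176]
191 [132, 95, 139, 121, 62, 33, 41, 65, 95, 90, 106, 106, 124, 125, 135, 137, 139, 139, 135, 133, 120, 138, 136, 131, 121, 109, 157, 161, 168]
194 [27, 74, 76, 70, 93, 
[... 1040 characters left out ...]
1, 106, 91, 158, 154, 150, 152, 150, 152, 150]
218 [70, 72, 72, 76, 72, 79, 72, 71, 79, 72, 141, 139, 118, 114, 122, 126, 127, 128, 121, 117, 136, 80, 84, 80, 146, 155, 156, 150, 151]
221 [68, 71, 73, 78, 78, 74, 73, 76, 73, 80, 145, 84, 82, 122, 136, 129, 137, 133, 124, 123, 80, 86, 82, 85, 117, 87, 88, 154, 156]
224 [70, 72, 73, 79, 78, 70, 74, 74, 73, 85, 86, 86, 87, 87, 85, 80, 100, 100, 87, 82, 81, 83, 95, 89, 73, 93, 104, 158, 152]
227 [79, 94, 88, 95, 82, 68, 73, 72, 73, 83, 89, 87, 88, 85, 86, 82, 82, 86, 87, 82, 83, 76, 156, 151, 149, 150, 153, 151, 155]
230 [78, 90, 90, 89, 90, 79, 73, 73, 74, 85, 91, 93, 84, 87, 86, 85, 87, 72, 94, 104, 150, 152, 153, 146, 151, 150, 151, 152, 152]
```

The bottle's edges are vertical (columns constant over rows 185–218). I'll nudge it laterally to even out the V contact and average the force.

```bash
python3 -m crank '[[25,0.6,-0.3,0,0],[25,0.6,-0.3,0,0]]'|tail -4; for i in 1 2 3 4; do python3 -m crank '[[25,0,0,0,0]]'|grep -E "pos|contact"; done; python3 go.py 568.9 110 156 0.127
```

```text
tcp_rot: [3.136, -0.008, 0.127]
contact_force: [2.1, -9.9, 13.6]
grip_width: 39.7
finger_force: 32.0
tool_pos: [570.7, 131.7, 313.9]
contact_force: [3.2, -9.7, 13.4]
tool_pos: [570.7, 131.6, 313.9]
contact_force: [2.7, -10.3, 14.0]
tool_pos: [570.7, 131.6, 313.9]
contact_force: [3.2, -9.8, 13.9]
tool_pos: [570.7, 131.6, 313.9]
contact_force: [2.7, -10.9, 13.5]
rows: [-4.5 21.2 -1.1] 0.0
t 17.65 grasp [570.7 131.6 154.9] rpy [ 3.136 -0.008  0.127] F [  2.7 -10.9  13.5] M [-2.55 -0.44  0.14] w 39.16447443705264 31.995367339986842
```

Correcting for tool flex, force and position agree on about 8.7 mm of pad travel. I'll advance a little more.

```bash
python3 -m crank '[[25,0.3,-0.7,0,0],[25,0.6,-1.4,0,0],[25,0.6,-1.4,0,0]]'|tail -4; for i in 1 2 3 4; do python3 -m crank '[[25,0,0,0,0]]'|grep -E "pos|contact"; done; python3 go.py 568.9 110 156 0.127
python3 - <<'E'
from h import *
from plant import vision
c=vision.capture("side");G=cv2.cvtColor(c["color"],cv2.COLOR_RGB2GRAY)
for r in (188,194,209,218,221): print(r,G[r,214:262:2].tolist())
E
```

```text
tcp_rot: [3.135, -0.008, 0.128]
contact_force: [3.4, -11.3, 14.1]
grip_width: 39.7
finger_force: 32.1
tool_pos: [571.1, 132.9, 313.9]
contact_force: [3.0, -11.1, 13.3]
tool_pos: [571.1, 133.0, 313.9]
contact_force: [2.7, -11.1, 13.6]
tool_pos: [571.1, 133.0, 313.9]
contact_force: [3.6, -11.2, 13.0]
tool_pos: [571.1, 132.9, 313.9]
contact_force: [2.5, -11.8, 13.8]
rows: [-5.1 22.5 -1.1] 0.0
t 18.525 grasp [571.1 132.9 154.9] rpy [ 3.135 -0.008  0.127] F [  2.5 -11.8  13.8] M [-2.7  -0.45  0.16] w 39.71120032950836 32.127925619424786
188 [52, 136, 87, 113, 47, 26, 28, 82, 133, 143, 146, 147, 146, 144, 132, 125, 134, 237, 237, 234, 146, 108, 185, 179]
194 [95, 92, 160, 155, 156, 71, 106, 136, 132, 132, 134, 137, 136, 138, 133, 127, 112, 123, 124, 120, 106, 161, 152, 147]
209 [112, 109, 79, 75, 80, 73, 71, 65, 73, 69, 50, 138, 136, 138, 128, 118, 140, 150, 151, 150, 150, 153, 151, 146]
218 [76, 72, 74, 70, 75, 119, 140, 108, 111, 118, 124, 127, 124, 122, 119, 112, 84, 78, 81, 139, 158, 157, 154, 152]
221 [75, 79, 73, 68, 76, 103, 87, 86, 112, 134, 129, 133, 134, 130, 127, 106, 83, 82, 84, 97, 117, 78, 140, 154]
```

```bash
python3 -c "
from plant import bot
print(bot.close_job())"
```

```text
the job is handed in; nothing more can be done
None
```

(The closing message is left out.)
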